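# Pan to the lit zone, red-capped spice to the front

## Robot

A 6-joint arm with a two-finger parallel gripper is mounted at the origin on the work surface. World frame = base frame: x ahead of the robot, y to its left, z up, the work surface at z = 0. Lengths are in m, angles in rad, forces in N, time in s.
With the tool pointing down it reaches from about 0.25 to 0.775 m from the base axis. Payload 4 kg.
Tool frame: the origin (TCP) lies at the centre of the arm's flange, where the gripper is bolted on; the fingertips stand ahead of it and the grasp point (between the pads) lies 180 mm ahead of it (robot.tcp_to_tips is the z of the fingertips in the tool frame, in m); z points along the fingers, y is the direction in which the jaws open and shut (so a half turn about z gives the same grasp; the last joint's range is limited). The gripper opens to 94 mm and grips with 3 to 60 N. Pads are 16 mm wide; open, the fingers measure 119 mm over their backs; the gripper's body (75 mm by 177 mm) begins 78 mm behind the grasp point.
Start: joints at [1.151, 0.087, 1.371, -0, 1.684, -0.103], TCP at [0.171, 0.523, 0.405] pointing down, gripper open.
Joint ranges: [-3.1, 3.1], [-0.76, 2.03], [0.27, 2.55], [-1.08, 4.22], [0.17, 2.65], [-2.57, 2.57]. Speed limits (rad/s): [2.79, 2.79, 3.14, 3.14, 3.14, 3.14].

## Interface

Orientations are given as [roll, pitch, yaw] about the fixed x, y, z axes, in that order (R = Rz(yaw) Ry(pitch) Rx(roll)).
In Python, from bench import robot gives the robot as it stands.
- The arm moves only by the tool move_arm, never from a script. Its argument "increments" is a list that holds one entry, the list of rows, each a list of 7 numbers: the opening, from 0 (shut) to 1 (fully open), then the shift along the tool's x, y, z as a fraction of full scale, then the turn, a rotation vector about the tool's x, y, z as a fraction of full scale. In form: [[[jaw, dx, dy, dz, rx, ry, rz], ...]]. A call has 1 to 8 rows; each row is the pose to reach, as a shift and turn from the pose commanded when the call began, along the tool's axes at that moment; what a row does not reach only later rows make up. Full scale, the value 1, is 0.1 m for a shift and pi/2 rad for a turn. A row lasts 1/12 s, in which the tool goes at most 41.7 mm and 7.16 degrees, less where a joint would pass 70% of its speed; a pose out of reach is approached as far as the arm can. A call with a number of a shift or a turn outside -1 to 1 is refused whole. A call with a gripper value outside its range is refused whole. The fingers move at their own pace and stop on an object; the grip force is fixed at half the most. Time passes only in rows, so rows that repeat a pose let the fingers close. It gives the time, the measured TCP pose, the force and the opening at its end, in the units of the state.
- robot.get_obs(): the state, without advancing time (a new reading comes with each control period).
- robot.snapshot(name): name is "scene" or "top"; returns (picture, depth): 420x560x3 uint8, red, green, blue; 420x560 float32, m along the optical axis (not along the pixel's ray), 0 where there is no reading.
- robot.camera_params(name): a dict with "mtx" (3x3 intrinsics, pixels), "R" (3x3) and "t" (3): a world point X has camera coordinates R X + t. Camera axes: x right, y down, z forward; pixel columns grow to the right and rows downward; lengths in m; the calibration is good to about 2 mm. A picture is of the moment at which its call begins. camera_params takes no time and is no camera call.
- robot.close_job(): hands the job in, once; it reports no verdict.
The state is a dict: "time": time; "joint_positions": joint angles; "qvel": joint speeds; "joint_torque": joint torques, N m; "tool_pos": TCP position; "ee_rot": TCP orientation; "wrist_force": force on the tool from outside, world axes, zero at the start; "wrist_torque": the same for the moment, N m; "width": finger opening in m.
Only numpy, scipy, OpenCV 4.12 (cv2) and the standard library are available. Lean on these libraries where they do the work, as an engineer would, in place of code of your own. Each camera call takes 0.05 s, during which the arm holds its last target.

## Task

The pan is about to be seasoned: slide the saucepan along the hob, without lifting it, onto the zone that is lit red, centre it there and let go of it. Then turn the spice carousel until the red-capped jar stands at the white arrow on the carousel's base, and finish still gripping that jar firmly so that the carousel stays still. Leave the salt and pepper shakers and the mug where they are.

Things in the scene. Friction and masses are not known exactly. Their poses are not given: they have to be found in the camera images.
- hob: Portable two-zone hob, white housing with flat black glass top, fixed; 230 (its x) by 430 (its y) mm, glass top 60 mm above the bench. Origin at bench level, 40 mm nearer its front (its -x side, towards the robot) than its centre. The zone centres are at x +40, y +105 and -105 mm in its frame. It may stand left or right of the robot's centre line, the carousel on the other side.
- lit_zone: The cooking zone that is lit red: flat red rings of 176 mm outer diameter on the hob's glass. Origin at its centre, on the glass. Which of the two zones is lit varies.
- dark_zone: The unlit zone, a thin grey circle of 176 mm diameter; the saucepan starts on it. Origin at its centre, on the glass; 210 mm from the lit zone's centre.
- saucepan: Loose empty aluminium saucepan, about 0.4 kg, 140 mm in diameter, 75 mm high, wall 3 mm. Origin at the centre of its underside (on the glass), z up. Its straight handle points along its own -x, roughly towards the robot.
- pan_handle (a point): Point in the middle of the saucepan's handle, 120 mm from the pan's centre along its -x and 60 mm above its underside. The black handle is a level bar, 20 mm wide, 14 mm thick, running from 67 to 167 mm from the pan's centre; its faces are upright, so it can be pinched across from above.
- carousel_base: Fixed black base of the spice carousel, 180 mm in diameter; origin at bench level on the turning axis. A 50 mm wide tongue with a white arrowhead sticks out along its own -x to 150 mm from the axis, 16 mm high: that is the front, roughly towards the robot.
- carousel (a joint): Angle of the wooden turntable about the vertical axis, rad, growing anticlockwise seen from above; 0 (or a full turn) = red-capped jar at the arrow. Starts between 0.9 and 5.38, runs very easily either way without stops, coasts if flicked. Disc 210 mm in diameter, top 40 mm above the bench; 22 mm wide knob in the middle, top 75 mm above the bench.
- red_jar: The glass spice jar with the red cap, clipped immovably to the turntable. 42 mm in diameter throughout, 87 mm high (glass 62 mm, cap the upper 25 mm), so its top is 127 mm above the bench. Origin at the centre of its underside, 40 mm above the bench; it turns with the turntable. Four equal jars stand 90 degrees apart, 75 mm from the axis; the others have black or white caps.
- front_spot (a point): Where the underside centre of the red-capped jar must be: 75 mm from the turntable's axis, in line with the white arrow, 40 mm above the bench.
- salt_shaker: Bystander: white salt shaker with steel top, 38 mm in diameter, 73 mm high, loose, behind the carousel (on the side away from the arrow). Origin at the centre of its underside.
- pepper_shaker: Bystander: black pepper shaker with steel top, 38 mm in diameter, 73 mm high, loose, beside the salt shaker. Origin at the centre of its underside.
- mug: Bystander: blue mug, 76 mm in diameter, 90 mm high, with a handle, loose, at the back between hob and carousel. Origin at the centre of its underside.
Not all that is in view belongs to the job. What is shaped like the saucepan but blue is not meant.

How it is judged:
By the outcome, as a careful person would: the job done as asked, in the order asked, and still so for the second after the job is handed in, while the arm keeps its last pose, push and grip.
It also fails if it takes over 58 s, if anything falls off the work surface, if the arm or the gripper's body presses on something with over 40 N, if the wrist force passes 120 N, or if a joint passes its speed limit or range.

## Working session

There is one attempt and no reset: what is moved stays moved. The work goes in short steps, Python scripts to look and compute and a tool call to move; the robot and the scene stay as the last step left them, time stands still between calls to the robot, and variables do not carry over. Pictures are saved under pics/ and viewed, and the job is handed in when it is done.

Besides the shell and the picture viewer there is one more tool, called after "Request:" as a command line: name --argument value ..., lists and objects as JSON in quotes. move_arm: Moves the arm, as the interface text tells. Its arguments: {"type":"object","properties":{"increments":{"type":"array","items":{"type":"array","items":{"type":"array","items":{"type":"number","minimum":-1,"maximum":1}}}}},"required":["increments"]}

```bash
ls; mkdir -p pics
python3 - <<'E'
from bench import robot
import cv2,numpy as np
print(robot.get_obs())
for n in("scene","top"):
    im,d=robot.snapshot(n); np.savez(f"pics/{n}0.npz",im=im,d=d)
    cv2.imwrite(f"pics/{n}0.png",im[...,::-1]); c=robot.camera_params(n); print(n,c)
print(robot.tcp_to_tips)
E
```

```text
pics
{'time': 0.0, 'joint_positions': array([ 1.15090146e+00,  8.79384227e-02,  1.37223107e+00, -1.31178274e-05,
        1.68360728e+00, -1.03103945e-01]), 'qvel': array([ 1.23751965e-03, -5.52482993e-05, -4.49627203e-04, -8.15172159e-04,
        2.03869550e-03, -1.39706712e-04]), 'joint_torque': array([-3.69120244e-04, -3.40168476e+01, -3.02433479e+01,  7.16285803e-02,
        3.30072746e-02, -1.50052288e-04]), 'tool_pos': array([0.17129669, 0.52252406, 0.40352453]), 'ee_rot': array([-3.13941878e+00, -2.11824905e-04,  2.82480004e+00]), 'wrist_force': array([ 0.18755967, -0.16310886,  0.7895324 ]), 'wrist_torque': array([-0.01082947,  0.03599791,  0.04135064]), 'width': 0.0936807935829743}
scene {'mtx': array([[452.73535059,   0.        , 279.55892588],
       [  0.        , 452.73535059, 213.87295572],
       [  0.        ,   0.        ,   1.        ]]), 'R': array([[ 2.32358484e-01,  9.72629987e-01,  6.65234751e-04],
       [ 6.04378366e-01, -1.43848290e-01, -7.83603510e-01],
       [-7.62060579e-01,  1.82478977e-01, -6.21260893e-01]]), 't': array([-0.14733967, -0.2600239 ,  1.46404234])}
top {'mtx': array([[414.02908554,   0.        , 268.18766575],
       [  0.        , 414.02908554, 211.62592328],
       [  0.        ,   0.        ,   1.        ]]), 'R': array([[-0.00680891, -0.9998764 , -0.01417141],
       [-0.99900094,  0.00742753, -0.04406766],
       [ 0.04416747,  0.0138572 , -0.99892803]]), 't': array([-0.00285404,  0.56756292,  0.88721783])}
0.1992
```

View pics/scene0.png

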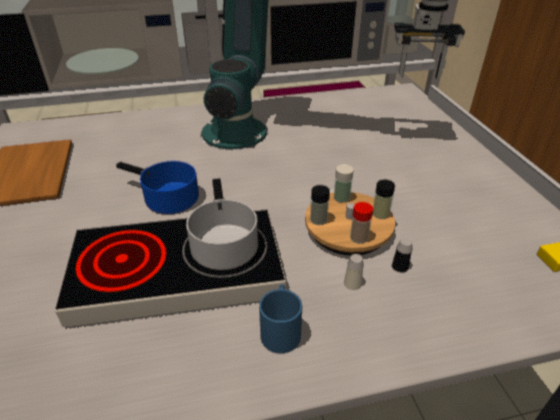

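View pics/top0.png

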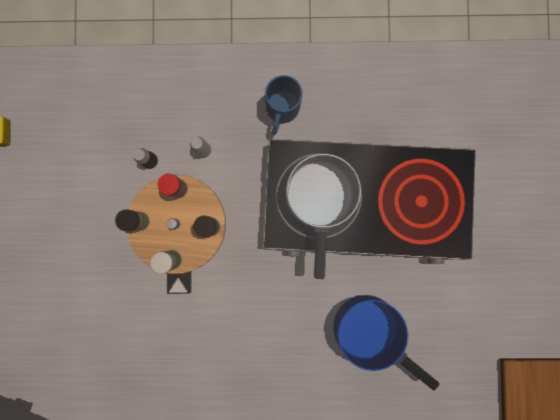

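The top view (up is +x, left is +y) shows these:
- **Pan:** the aluminium saucepan is near (318,193), with its black handle ending at (320,275).
- **Hob zones:** the red lit zone is at (421,201).
- **Decoy:** a blue pan is at (370,333), and it isn't meant.
- **Carousel:** the axis/knob is at (173,224), the red cap at (168,185) and the arrow at (178,284).
- **Bystanders:** the shakers are at (145,158) and (198,147), and the mug is at (283,100).

Next I'll measure these points.

```bash
cat > h.py <<'E'
from bench import robot
import cv2,numpy as np
def plane(n,u,v,z):
    c=robot.camera_params(n);K,R,t=c["mtx"],c["R"],c["t"]
    C=-R.T@t; r=R.T@np.linalg.inv(K)@np.array([u,v,1.]); s=(z-C[2])/r[2]; return C+s*r
def cloud(n,d):
    c=robot.camera_params(n);K,R,t=c["mtx"],c["R"],c["t"]
    v,u=np.mgrid[:d.shape[0],:d.shape[1]]
    P=np.stack([(u-K[0,2])/K[0,0]*d,(v-K[1,2])/K[1,1]*d,d],-1)
    return (P-t)@R
def proj(n,X):
    c=robot.camera_params(n);p=c["mtx"]@(c["R"]@np.asarray(X)+c["t"]);return p[:2]/p[2]
def circfit(P):
    A=np.c_[2*P[:,:2],np.ones(len(P))];b=(P[:,:2]**2).sum(1)
    for _ in range(5):
        s=np.linalg.lstsq(A,b,rcond=None)[0];r=np.sqrt(s[2]+s[0]**2+s[1]**2)
        e=abs(np.hypot(*(P[:,:2]-s[:2]).T)-r);k=e<max(2.5*np.median(e),.002);P=P[k];A=A[k];b=b[k]
    return s[:2],r,len(P)
E
python3 - <<'E'
from h import *
for n in("top","scene"):
    D=np.load(f"pics/{n}0.npz");im,d=D["im"],D["d"];W=cloud(n,d);I=im.astype(int)
    hsv=cv2.cvtColor(im,cv2.COLOR_RGB2HSV);H,S,V=[hsv[...,i].astype(int) for i in range(3)]
    red=((H<8)|(H>172))&(S>180)&(V>110)
    nl,lab,st,ce=cv2.connectedComponentsWithStats(red.astype(np.uint8))
    for i in range(1,nl):
        if st[i,4]>40:
            m=lab==i;print(n,"red",ce[i],st[i,4],np.median(W[m],0))
            if abs(np.median(W[m],0)[2]-.06)<.012 and st[i,4]>200:
                cs,_=cv2.findContours(m.astype(np.uint8),0,1);c=max(cs,key=len)[:,0]
                P=np.array([plane(n,u,v,.06) for u,v in c]);print(" fit",circfit(P))
    if n=="top":
        z=W[...,2]
        # pan rim
        m=(abs(z-.135)<.006)&(S<60)&(np.hypot(W[...,0]-W[193,318,0],W[...,1]-W[193,318,1])<.11)
        print("rim",m.sum(),circfit(W[m]),np.median(W[m],0))
        m=(abs(z-.127)<.006)&(V<70)&(np.hypot(W[...,0]-W[255,320,0],W[...,1]-W[255,320,1])<.06)
        q=W[m];print("handle",m.sum(),q.mean(0),q.min(0),q.max(0))
        vv,vx=np.linalg.eigh(np.cov(q[:,:2].T));print(vx[:,1],np.sqrt(vv*12))
        # disc
        m=(abs(z-.04)<.006)&(np.hypot(W[...,0]-W[224,173,0],W[...,1]-W[224,173,1])<.13)
        cs,_=cv2.findContours(m.astype(np.uint8),0,1);c=max(cs,key=cv2.contourArea)[:,0]
        print("disc",circfit(np.array([plane(n,u,v,.04) for u,v in c])))
        for nm,u,v in[("knob",173,224),("red",168,185),("salt",198,147),("pep",145,158),("mug",283,100),("arrow",178,284),("white",161,262),("b1",204,227),("b2",128,221)]:print(nm,W[v,u])
E
```

```text
top red [428.38359469 199.86610374] 829 [ 0.58828341 -0.34300391  0.06034186]
 fit (array([ 0.58524737, -0.32076449]), np.float64(0.08369646293408886), 429)
top red [168.0375  184.09375] 320 [0.61657301 0.18225504 0.12702715]
top red [422.360134   200.70519263] 597 [ 0.58448911 -0.32617034  0.06070809]
 fit (array([ 0.58545919, -0.32144363]), np.float64(0.053780477753901816), 153)
top red [421.18867925 200.81132075] 106 [ 0.58489342 -0.32115015  0.06084013]
rim 472 (array([ 0.60166869, -0.11255306]), np.float64(0.06805348561740544), 408) [ 0.59253725 -0.1138344   0.13420696]
handle 391 [ 0.48103372 -0.10480655  0.12636748] [ 0.43851684 -0.11779647  0.1219358 ] [ 0.52324843 -0.09560793  0.13088104]
[-0.99777207  0.0667151 ] [0.01819337 0.08469014]
disc (array([0.54273066, 0.18818902]), np.float64(0.1034071565114572), 229)
knob [0.54113703 0.18573044 0.0730712 ]
red [0.61472213 0.18231213 0.1271737 ]
salt [0.69862778 0.13529832 0.07116933]
pep [0.67788678 0.24596942 0.0658059 ]
mug [ 0.81474618 -0.04127209  0.00661717]
arrow [0.41318029 0.18764139 0.01949406]
white [0.46864202 0.19466511 0.12853483]
b1 [0.53417042 0.11341952 0.12749646]
b2 [0.54654565 0.25784746 0.12882644]
scene red [362.07692308 209.87692308] 260 [0.62375087 0.17821454 0.1281542 ]
scene red [120.02862784 261.68015795] 1013 [ 0.59955187 -0.32266816  0.06240605]
 fit (array([ 0.58141508, -0.31989601]), np.float64(0.08839890935105969), 217)
scene red [120.82704403 259.34591195] 636 [ 0.59085358 -0.32008256  0.0628227 ]
 fit (array([ 0.58104283, -0.31998196]), np.float64(0.0558489070230769), 136)
scene red [121.17346939 257.93877551] 98 [ 0.58450094 -0.31946027  0.06315927]
```

Run:
```python
import cv2
a=cv2.imread("pics/top0.png")
x=cv2.resize(a[130:310,100:340],None,fx=3.2,fy=3.2,interpolation=2);cv2.imwrite("pics/crop1.png",x)
```

```text
(no output)
```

View pics/crop1.png

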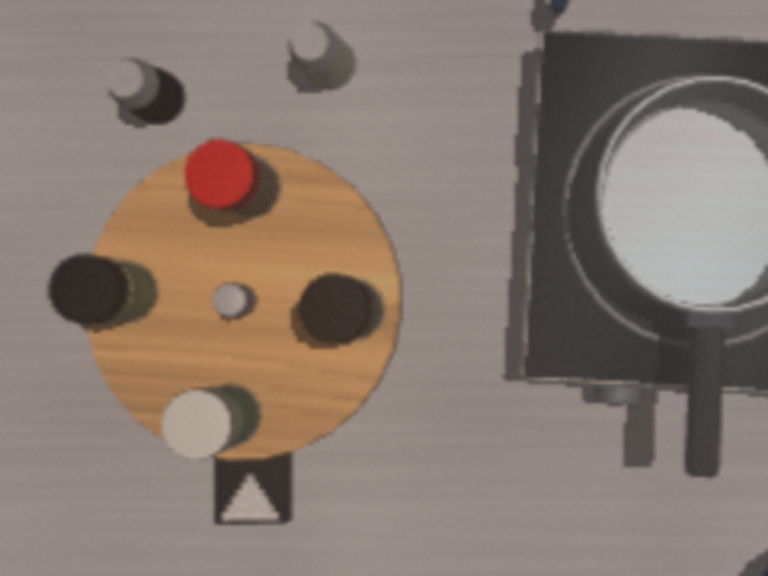

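Run:
```python
from h import *
D=np.load("pics/top0.npz");im,d=D["im"],D["d"];W=cloud("top",d)
hsv=cv2.cvtColor(im,cv2.COLOR_RGB2HSV);H,S,V=[hsv[...,i].astype(int) for i in range(3)]
def blob(m,u,v,z,name):
    nl,lab,st,ce=cv2.connectedComponentsWithStats(m.astype(np.uint8))
    y,x=np.nonzero(m);k=np.argmin((x-u)**2+(y-v)**2);l=lab[y[k],x[k]]
    p=plane("top",*ce[l],z);print(name,ce[l].round(1),st[l],p.round(4));return p,lab==l
z=W[...,2]
for nm,u,v in[("red",168,185),("white",161,262),("b1",204,227),("b2",128,221)]:
    m=(abs(z-.127)<.004)&(np.hypot(W[...,0]-W[v,u,0],W[...,1]-W[v,u,1])<.03)
    blob(m,u,v,.127,nm)
t=(V>140)&(S<45)&(z<.03);tt=np.zeros_like(t);tt[272:296,166:192]=1
p,_=blob(t&tt,178,286,.016,"tri")
t=(V<60)&(z<.035);tt=np.zeros_like(t);tt[270:300,160:200]=1
p,mm=blob(t&tt,172,285,.016,"tongue")
v,u=np.nonzero(mm);
for r in range(v.min(),v.max()+1):
    c=u[v==r];print(r,c.min(),c.max(),[plane("top",x,r,.016).round(4).tolist()[:2] for x in(c.min()-.5,c.max()+.5)])
# glass outline
t=(V<75)&(abs(z-.06)<.006)
q=W[t&(W[...,1]<0)];r=cv2.minAreaRect(q[:,:2].astype(np.float32));print("glass",r)
# gripping view from scene
D=np.load("pics/scene0.npz");im,d=D["im"],D["d"];W=cloud("scene",d);hsv=cv2.cvtColor(im,cv2.COLOR_RGB2HSV);S=hsv[...,1].astype(int);V=hsv[...,2]
m=(abs(W[...,2]-.135)<.005)&(S<60)&(np.hypot(W[...,0]-.60,W[...,1]+.113)<.1)
print("rim scene",m.sum(),circfit(W[m]))
m=(abs(W[...,2]-.127)<.006)&(V<90)&(np.hypot(W[...,0]-.48,W[...,1]+.105)<.06)
q=W[m];print("handle",m.sum(),q.mean(0),q.min(0),q.max(0))
m=(abs(W[...,2]-.04)<.006)&(S>70)&(np.hypot(W[...,0]-.5425,W[...,1]-.188)<.13)
cs,_=cv2.findContours(m.astype(np.uint8),0,1);c=max(cs,key=cv2.contourArea)[:,0]
print("disc scene",circfit(np.array([plane("scene",u,v,.04) for u,v in c])))
```

```text
red [168.3 183.7] [158 173  22  22 366] [0.6173 0.1818 0.127 ]
white [161.3 262.2] [151 252  22  22 378] [0.4682 0.1944 0.127 ]
b1 [203.8 225.7] [193 215  22  22 368] [0.5366 0.1138 0.127 ]
b2 [125.9 219.8] [115 209  23  22 376] [0.5489 0.2625 0.127 ]
tri [177.8 287. ] [170 279  17  13 117] [0.4063 0.1889 0.016 ]
tongue [179.6 280. ] [168 273  22  19 200] [0.4212 0.185  0.016 ]
273 186 189 [[0.4362, 0.1723], [0.4362, 0.1636]]
274 185 189 [[0.4341, 0.1745], [0.434, 0.1636]]
275 168 189 [[0.4321, 0.2112], [0.4319, 0.1636]]
276 168 189 [[0.43, 0.2112], [0.4297, 0.1636]]
277 168 189 [[0.4278, 0.2112], [0.4276, 0.1636]]
278 168 189 [[0.4257, 0.2112], [0.4255, 0.1636]]
279 168 189 [[0.4236, 0.2112], [0.4233, 0.1636]]
280 168 189 [[0.4214, 0.2112], [0.4212, 0.1636]]
281 168 189 [[0.4193, 0.2112], [0.419, 0.1636]]
282 168 189 [[0.4171, 0.2112], [0.4169, 0.1636]]
283 168 189 [[0.415, 0.2112], [0.4147, 0.1636]]
284 168 189 [[0.4128, 0.2112], [0.4126, 0.1636]]
285 168 189 [[0.4107, 0.2111], [0.4105, 0.1636]]
286 168 189 [[0.4086, 0.2111], [0.4083, 0.1636]]
287 168 189 [[0.4064, 0.2111], [0.4062, 0.1636]]
288 168 189 [[0.4043, 0.2111], [0.4041, 0.1636]]
289 168 189 [[0.4021, 0.2111], [0.4019, 0.1636]]
290 188 189 [[0.3998, 0.1679], [0.3998, 0.1636]]
291 188 189 [[0.3977, 0.1679], [0.3976, 0.1636]]
glass ((0.5259158611297607, -0.17892539501190186), (0.4917634427547455, 0.5204081535339355), 73.33493041992188)
rim scene 555 (array([ 0.60103756, -0.11109445]), np.float64(0.06832069837529602), 463)
handle 205 [ 0.48993363 -0.10631339  0.12818874] [ 0.43703117 -0.12754998  0.12181454] [ 0.53640001 -0.09395456  0.13198088]
disc scene (array([0.54813734, 0.18744237]), np.float64(0.09999493378498142), 172)
```

Request:
move_arm --increments '[[[1,-0.1,-0.1,0,0,0,0],[1,-0.3,-0.3,0,0,0,0],[1,-0.53,-0.53,0,0,0,0],[1,-0.76,-0.77,0,0,0,0],[1,-0.98,-1.0,0,0,0,0]]]'

```text
time: 0.52
tool_pos: [0.2337, 0.395, 0.4042]
ee_rot: [-3.141, 0.0, 2.825]
wrist_force: [-0.5, -0.7, -0.7]
width: 0.0939
```

Request:
move_arm --increments '[[[1,-0.24,-0.25,0,0,0,0],[1,-0.49,-0.5,0,0,0,0],[1,-0.74,-0.75,0,0,0,0],[1,-0.98,-1.0,0,0,0,0]]]'

```text
time: 0.85
tool_pos: [0.2953, 0.2691, 0.4044]
ee_rot: [-3.141, 0.0, 2.825]
wrist_force: [0.5, -0.0, -1.2]
width: 0.0944
```

Request:
move_arm --increments '[[[1,-0.24,-0.25,0,0,0,0],[1,-0.49,-0.5,0,0,0,0],[1,-0.74,-0.75,0,0,0,0],[1,-0.98,-1.0,0,0,0,0]]]'

```text
time: 1.18
tool_pos: [0.3571, 0.1436, 0.4045]
ee_rot: [-3.141, 0.0, 2.824]
wrist_force: [1.5, -1.0, -0.4]
width: 0.094
```

Request:
move_arm --increments '[[[1,-0.24,-0.25,0,0,0,0],[1,-0.49,-0.5,0,0,0,0],[1,-0.74,-0.75,0,0,0,0],[1,-0.98,-1.0,0,0,0,0]]]'

```text
time: 1.52
tool_pos: [0.4189, 0.0181, 0.4045]
ee_rot: [-3.141, 0.0, 2.824]
wrist_force: [0.4, 0.5, -0.3]
width: 0.0945
```

Request:
move_arm --increments '[[[1,-0.22,-0.22,0,0,0,-0.04],[1,-0.46,-0.47,0,0,0,-0.08],[1,-0.7,-0.71,0,0,0,-0.12],[1,-0.88,-0.89,0,0,0,-0.15],[1,-0.98,-1.0,0,0,0,-0.16],[1,-0.98,-1.0,0,0,0,-0.16],[1,-0.98,-1.0,0,0,0,-0.16]]]'

```text
time: 2.1
tool_pos: [0.4807, -0.1059, 0.4041]
ee_rot: [3.141, -0.002, 3.074]
wrist_force: [0.4, 0.5, -0.7]
width: 0.0941
```

Run:
```python
from h import *
im,d=robot.snapshot("top");cv2.imwrite("pics/top1.png",im[...,::-1]);np.savez("pics/top1.npz",im=im,d=d)
o=robot.get_obs();print(o["time"],o["tool_pos"],o["ee_rot"],o["joint_positions"])
```

```text
2.15 [ 0.48053357 -0.10513135  0.40434242] [ 3.14084930e+00 -1.11905036e-03  3.07511381e+00] [-3.30838094e-01 -4.23256517e-02  1.50350875e+00  4.27759030e-04
  1.68168396e+00 -1.83510809e+00]
```

View pics/top1.png

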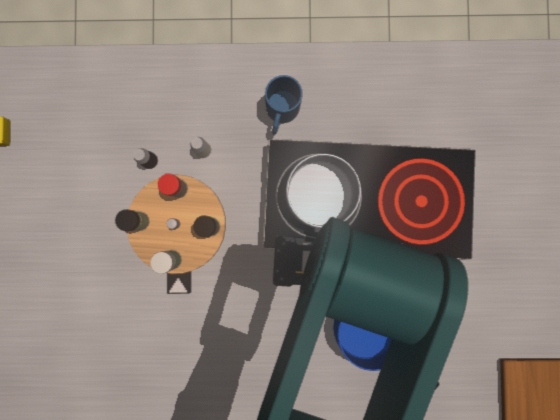

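Request:
move_arm --increments '[[[1,0,0,0.12,0,0,0],[1,0,0,0.35,0,0,0],[1,0,0,0.6,0,0,0],[1,0,0,0.8,0,0,0],[1,0,0,0.95,0,0,0],[1,0,0,1.0,0,0,0],[1,0,0,1.0,0,0,0]]]'

```text
time: 2.73
tool_pos: [0.4802, -0.104, 0.3026]
ee_rot: [3.14, -0.004, 3.078]
wrist_force: [-0.2, -0.1, -0.1]
width: 0.0938
```

Run:
```python
from h import *
im,d=robot.snapshot("scene");cv2.imwrite("pics/scene2.png",cv2.resize(im[140:290,140:340,::-1],None,fx=4,fy=4,interpolation=2))
o=robot.get_obs();print(o["time"],o["tool_pos"],o["ee_rot"],o["wrist_force"])
```

```text
2.7833 [ 0.48076706 -0.10430233  0.30421122] [ 3.14112727e+00 -1.03337632e-03  3.07729282e+00] [-0.71509381  0.56238623 -0.42855145]
```

View pics/scene2.png

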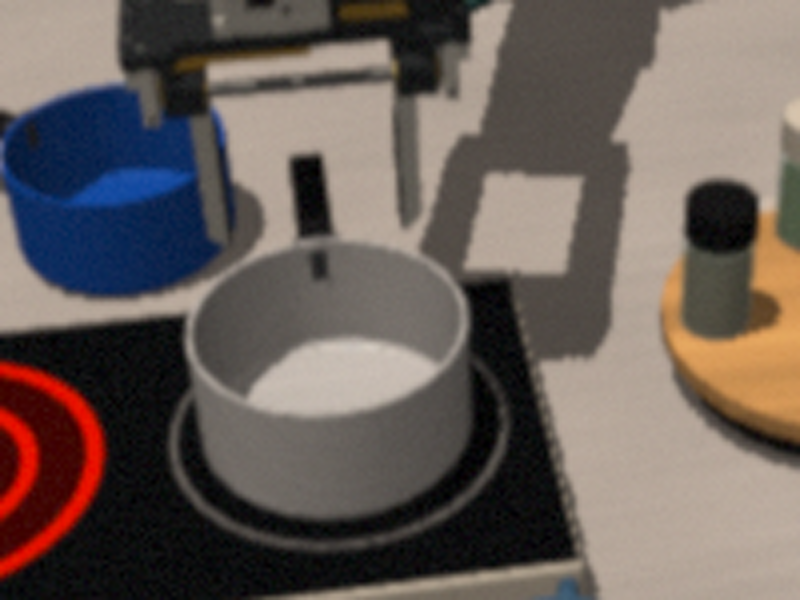

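The black handle at crop (310,190) lies midway between the open fingers, and the blue pan is clear of them. I'll go down another 4 mm and close.

Request:
move_arm --increments '[[[1,0,0,0.04,0,0,0],[0.4,0,0,0.04,0,0,0],[0.3,0,0,0.04,0,0,0],[0,0,0,0.04,0,0,0],[0,0,0,0.04,0,0,0],[0,0,0,0.04,0,0,0],[0,0,0,0.04,0,0,0],[0,0,0,0.04,0,0,0]]]'

```text
time: 3.45
tool_pos: [0.4812, -0.1052, 0.3007]
ee_rot: [3.142, 0.0, 3.076]
wrist_force: [-0.5, 1.1, 1.2]
width: 0.051
```

```bash
cat > pan.py <<'E'
from h import *
import sys
def pan(tag,z0=.135):
    out=[]
    for n in("top","scene"):
        im,d=robot.snapshot(n);cv2.imwrite(f"pics/{n}_{tag}.png",im[...,::-1]);np.savez(f"pics/{n}_{tag}.npz",im=im,d=d)
        W=cloud(n,d);hsv=cv2.cvtColor(im,cv2.COLOR_RGB2HSV);S=hsv[...,1].astype(int);V=hsv[...,2]
        m=(abs(W[...,2]-z0)<.005)&(S<60)&(V>70)&(W[...,0]>.5)&(W[...,0]<.72)&(W[...,1]<-.02)
        print(n,"rim",m.sum(),circfit(W[m]),np.median(W[m],0)[2])
    o=robot.get_obs();print(o["time"],o["tool_pos"],o["ee_rot"],o["wrist_force"],o["wrist_torque"],o["width"],o["joint_positions"])
pan(sys.argv[1])
E
python3 pan.py p1
```

```text
top rim 370 (array([ 0.60189616, -0.11258735]), np.float64(0.06800955596877215), 370) 0.13424667223281117
scene rim 559 (array([ 0.60120584, -0.11110951]), np.float64(0.06826293974997873), 484) 0.13497042899696876
3.55 [ 0.48120038 -0.10514646  0.30067658] [3.14149660e+00 5.07451647e-05 3.07607410e+00] [0.47449738 0.29197813 0.17282553] [-0.01192854 -0.03120024 -0.02242263] 0.04328348546910596 [-3.30325825e-01  4.11768102e-03  1.66542891e+00  1.06502019e-04
  1.47202222e+00 -1.83561410e+00]
```

Fingers are still closing (0.043 m).

Request:
move_arm --increments '[[[0,0,0,0,0,0,0],[0,0,0,0,0,0,0],[0,0,0,0,0,0,0],[0,0,0,0,0,0,0],[0,0,0,0,0,0,0],[0,0,0,0,0,0,0]]]'

```text
time: 4.05
tool_pos: [0.4812, -0.105, 0.3006]
ee_rot: [3.141, -0.0, 3.076]
wrist_force: [0.2, 0.5, 0.3]
width: 0.0196
```

```bash
python3 pan.py p2
```

```text
top rim 373 (array([ 0.60186071, -0.11260593]), np.float64(0.06798192548299267), 372) 0.1344247050165901
scene rim 560 (array([ 0.60116971, -0.11125893]), np.float64(0.06822701010182906), 488) 0.13502538872699693
4.15 [ 0.48121459 -0.1050154   0.30063525] [3.14128795e+00 1.89179046e-05 3.07638205e+00] [0.35182355 0.27665681 0.11619608] [ 0.15850474 -0.03685946  0.12487502] 0.020012069665140506 [-3.30122768e-01  4.13558601e-03  1.66549574e+00  3.00488043e-04
  1.47202285e+00 -1.83573814e+00]
```

Request:
move_arm --increments '[[[0,0,0,0.005,0,0,0],[0,0,-0.04,0.005,0,0,0],[0,0,-0.12,0.005,0,0,0],[0,0,-0.24,0.005,0,0,0],[0,0.01,-0.36,0.005,0,0,0],[0,0.01,-0.48,0.005,0,0,0],[0,0.01,-0.6,0.005,0,0,0],[0,0.01,-0.72,0.005,0,0,0]]]'

```text
time: 4.82
tool_pos: [0.4753, -0.1784, 0.3004]
ee_rot: [3.141, 0.0, 3.075]
wrist_force: [0.6, 4.2, 2.6]
width: 0.0197
```

Request:
move_arm --increments '[[[0,0,-0.12,0,0,0,0],[0,0,-0.24,0,0,0,0],[0,0.01,-0.36,0,0,0,0],[0,0.01,-0.48,0,0,0,0],[0,0.01,-0.6,0,0,0,0],[0,0.01,-0.72,0,0,0,0],[0,0.01,-0.84,0,0,0,0],[0,0.01,-0.94,0,0,0,0]]]'

```text
time: 5.48
tool_pos: [0.4682, -0.2719, 0.3002]
ee_rot: [3.142, -0.0, 3.076]
wrist_force: [-0.2, 5.0, 5.2]
width: 0.0198
```

Request:
move_arm --increments '[[[0,0,-0.1,0,0,0,0],[0,0,-0.19,0,0,0,0],[0,0.01,-0.27,0,0,0,0],[0,0.01,-0.33,0,0,0,0],[0,0.01,-0.38,0,0,0,0],[0,0.01,-0.41,0,0,0,0],[0,0.01,-0.42,0,0,0,0],[0,0.01,-0.42,0,0,0,0]]]'

```text
time: 6.15
tool_pos: [0.4646, -0.3127, 0.3002]
ee_rot: [-3.141, -0.0, 3.076]
wrist_force: [0.5, 3.3, 4.2]
width: 0.0199
```

```bash
python3 pan.py p3
```

```text
top rim 498 (array([ 0.58507411, -0.31919113]), np.float64(0.06810863806576914), 443) 0.13430971591885982
scene rim 657 (array([ 0.58465933, -0.31795395]), np.float64(0.06818351702399761), 580) 0.134963248054709
6.25 [ 0.46460667 -0.31251704  0.30023449] [-3.14079770e+00  1.00767003e-04  3.07618809e+00] [0.18402334 2.8323786  4.51737574] [ 0.68211701 -0.16859421  0.24573949] 0.020076034981566647 [-6.93229984e-01  1.52309732e-01  1.50750228e+00 -5.86526809e-04
  1.48123215e+00 -2.19856941e+00]
```

View pics/top_p3.png

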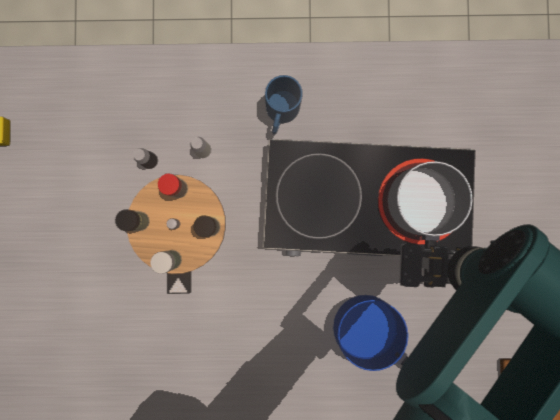

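View pics/scene_p3.png

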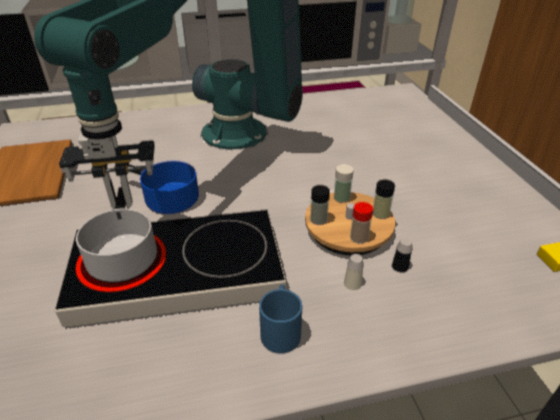

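Run:
```python
from h import *
# dark circle via plane, lit outer ring, both cams
for n,box in(("top",(150,245,270,368)),("scene",(212,285,175,275))):
    for tag in("0","_p3"):
        D=np.load(f"pics/{n}{tag}.npz");im,d=D["im"],D["d"];W=cloud(n,d)
        hsv=cv2.cvtColor(im,cv2.COLOR_RGB2HSV);H,S,V=[hsv[...,i].astype(int) for i in range(3)]
        red=((H<8)|(H>172))&(S>180)&(V>110)
        v,u=np.nonzero(red)
        P=np.array([plane(n,a,b,.06) for a,b in zip(u,v)])
        r=np.hypot(P[:,0]-.584,P[:,1]+.3205);k=r<.1
        w=W[red][k];
        if tag=="0": 
            print(n,"lit area-cent plane",P[k].mean(0)); 
        o=k&(r>.07)
        # algebraic fit of ring band (radius ~mid)
        print(n,tag,"ring plane",circfit(P[o]),"cloud",circfit(W[red][o]),W[red][o][:,2].mean())
    m=np.zeros(V.shape,bool);a,b,c,e=box;m[a:b,c:e]=1
    v,u=np.nonzero(m&(V>(85 if n=="top" else 70)))
    P=np.array([plane(n,x,y,.06) for x,y in zip(u,v)])
    r=np.hypot(P[:,0]-.60,P[:,1]+.112);P=P[(r>.078)&(r<.098)]
    print(n,"dark",circfit(P),len(P))
```

```text
top lit area-cent plane [ 0.58653544 -0.32890322  0.06      ]
top 0 ring plane (array([ 0.58527487, -0.32073466]), np.float64(0.0836620005463092), 848) cloud (array([ 0.58523749, -0.32055325]), np.float64(0.08370243283536181), 804) 0.06337644172553368
top _p3 ring plane (array([ 0.58512019, -0.32193264]), np.float64(0.08458452145418419), 148) cloud (array([ 0.58527405, -0.32233729]), np.float64(0.08444644966003403), 133) 0.0659481441170315
top dark (array([ 0.59805115, -0.11105438]), np.float64(0.08618881887264601), 534) 534Traceback (most recent call last):
  File "<stdin>", line 9, in <module>
  File "h.py", line 4, in plane
    c=robot.camera_params(n);K,R,t=c["mtx"],c["R"],c["t"]
ValueError: time passes only in moves, steps and waits
```

```bash
sed -i 's/c=robot.camera_params(n)/c=CP(n)/' h.py; sed -i '2a import functools\nCP=functools.lru_cache(None)(lambda n:robot.camera_params(n))' h.py
python3 - <<'E'
from h import *
n,box="scene",(212,285,175,275)
for tag in("0","_p3"):
        D=np.load(f"pics/{n}{tag}.npz");im,d=D["im"],D["d"];W=cloud(n,d)
        hsv=cv2.cvtColor(im,cv2.COLOR_RGB2HSV);H,S,V=[hsv[...,i].astype(int) for i in range(3)]
        red=((H<8)|(H>172))&(S>180)&(V>110)
        v,u=np.nonzero(red)
        P=np.array([plane(n,a,b,.06) for a,b in zip(u,v)])
        r=np.hypot(P[:,0]-.582,P[:,1]+.3205);k=r<.1
        o=k&(r>.07)
        print(n,tag,"ring plane",circfit(P[o]),"cloud",circfit(W[red][o]),W[red][o][:,2].mean())
m=np.zeros(V.shape,bool);a,b,c,e=box;m[a:b,c:e]=1
v,u=np.nonzero(m&(V>60)&(S<80))
P=np.array([plane(n,x,y,.06) for x,y in zip(u,v)])
r=np.hypot(P[:,0]-.595,P[:,1]+.111);P=P[(r>.078)&(r<.098)]
print(n,"dark",circfit(P),len(P))
# pan: also rim via plane at .135
for n in("top","scene"):
    D=np.load(f"pics/{n}_p3.npz");im,d=D["im"],D["d"];W=cloud(n,d);hsv=cv2.cvtColor(im,cv2.COLOR_RGB2HSV);S=hsv[...,1].astype(int);V=hsv[...,2]
    m=(abs(W[...,2]-.135)<.005)&(S<60)&(V>70)&(W[...,0]>.5)&(W[...,0]<.72)&(W[...,1]<-.02)
    v,u=np.nonzero(m);print(n,"rim plane",circfit(np.array([plane(n,a,b,.135) for a,b in zip(u,v)])))
E
```

```text
scene 0 ring plane (array([ 0.58148115, -0.31991296]), np.float64(0.0840507055149767), 1013) cloud (array([ 0.58409009, -0.31923282]), np.float64(0.08372218588530918), 985) 0.06304117667587568
scene _p3 ring plane (array([ 0.58160334, -0.31980093]), np.float64(0.08411152902468186), 607) cloud (array([ 0.58447859, -0.31914707]), np.float64(0.08380345304736433), 590) 0.06347558337282092
scene dark (array([ 0.59400227, -0.10965798]), np.float64(0.08663970627096113), 339) 340
top rim plane (array([ 0.58520713, -0.31908789]), np.float64(0.06802333436447905), 470)
scene rim plane (array([ 0.58513145, -0.3179424 ]), np.float64(0.06807143085425947), 610)
```

Both cameras put the pan within 1.5 mm of the lit zone's centre: x agrees, and y needs about −1.3 mm. I'll nudge it and then open.

Request:
move_arm --increments '[[[0,0,-0.005,0,0,0,0],[0,0,-0.01,0,0,0,0],[0,0,-0.014,0,0,0,0],[0,0,-0.014,0,0,0,0],[0,0,-0.014,0,0,0,0]]]'

```text
time: 6.67
tool_pos: [0.4645, -0.3135, 0.3001]
ee_rot: [3.141, -0.0, 3.077]
wrist_force: [0.1, 4.5, 5.1]
width: 0.0196
```

```bash
python3 pan.py p4
```

```text
top rim 511 (array([ 0.58498073, -0.31952512]), np.float64(0.0680479577755501), 462) 0.13445026987147152
scene rim 647 (array([ 0.58455232, -0.31826492]), np.float64(0.06820521239587876), 546) 0.13513982829246943
6.7667 [ 0.46450138 -0.31353614  0.30014974] [ 3.14086371e+00 -2.89934429e-04  3.07658834e+00] [0.34219848 4.40706018 5.05686768] [ 1.03186056 -0.12061188  0.32287986] 0.019462664715696312 [-6.95028687e-01  1.53770656e-01  1.50601017e+00  4.19812336e-04
  1.48247557e+00 -2.20085777e+00]
```

Request:
move_arm --increments '[[[0,0,-0.008,0,0,0,0],[0,0,-0.014,0,0,0,0],[0,0,-0.014,0,0,0,0],[0,0,-0.014,0,0,0,0]]]'

```text
time: 7.1
tool_pos: [0.4644, -0.3151, 0.3001]
ee_rot: [3.141, -0.0, 3.076]
wrist_force: [1.2, 5.6, 4.6]
width: 0.0197
```

```bash
python3 pan.py p5
```

```text
top rim 511 (array([ 0.58506349, -0.32110271]), np.float64(0.06802358682774591), 467) 0.1343960054293142
scene rim 660 (array([ 0.5843809 , -0.31988767]), np.float64(0.06824514298205493), 574) 0.13490314449311513
7.2 [ 0.4644537  -0.31508229  0.30012136] [ 3.14106823e+00 -3.26352955e-05  3.07637966e+00] [1.49854798 4.50063761 4.90920876] [ 1.06481657 -0.15775419  0.28574811] 0.019897068998184934 [-6.97205958e-01  1.55473458e-01  1.50412451e+00  4.05441131e-04
  1.48233083e+00 -2.20282517e+00]
```

Request:
move_arm --increments '[[[0.25,0,0,0,0,0,0],[0.4,0,0,0,0,0,0],[0.6,0,0,0,0,0,0],[0.8,0,0,0,0,0,0],[1,0,0,0,0,0,0],[1,0,0,0,0,0,0],[1,0,0,0,0,0,0],[1,0,0,0,0,0,0]]]'

```text
time: 7.87
tool_pos: [0.4644, -0.3154, 0.3001]
ee_rot: [-3.142, -0.0, 3.076]
wrist_force: [1.2, -0.4, -1.0]
width: 0.0664
```

```bash
python3 pan.py p6
```

```text
top rim 488 (array([ 0.58556194, -0.32066308]), np.float64(0.06806998800066975), 441) 0.13385688939982496
scene rim 616 (array([ 0.58498334, -0.319436  ]), np.float64(0.0682099848984769), 536) 0.13487333293190773
7.9667 [ 0.46440582 -0.31530894  0.30017504] [-3.14149591e+00  5.46833159e-05  3.07607270e+00] [ 0.66470322  0.5876762  -0.21931472] [-0.00751165 -0.07667162  0.04389138] 0.0748311370946575 [-6.97450218e-01  1.55501233e-01  1.50398296e+00 -4.59381609e-05
  1.48200719e+00 -2.20272252e+00]
```

Request:
move_arm --increments '[[[1,0,0,-0.1,0,0,0],[1,0,0,-0.35,0,0,0],[1,0,0,-0.65,0,0,0],[1,0,0,-0.9,0,0,0],[1,0,0,-1.0,0,0,0]]]'

```text
time: 8.38
tool_pos: [0.4646, -0.3154, 0.4057]
ee_rot: [-3.137, 0.007, 3.076]
wrist_force: [0.5, 0.1, 1.0]
width: 0.0941
```

Request:
move_arm --increments '[[[1,-0.03,0.1,0,0,0,0],[1,-0.08,0.35,0,0,0,0],[1,-0.16,0.67,0,0,0,0],[1,-0.24,1.0,0,0,0,0]]]'

```text
time: 8.72
tool_pos: [0.4948, -0.2159, 0.398]
ee_rot: [3.14, -0.003, 3.074]
wrist_force: [-0.3, 1.2, -0.0]
width: 0.0935
```

Request:
move_arm --increments '[[[1,-0.08,0.33,0,0,0,0],[1,-0.16,0.67,0,0,0,0],[1,-0.24,1.0,0,0,0,0]]]'

```text
time: 8.97
tool_pos: [0.5253, -0.1164, 0.398]
ee_rot: [3.14, -0.003, 3.076]
wrist_force: [0.4, -0.1, -0.1]
width: 0.0938
```

Request:
move_arm --increments '[[[1,-0.08,0.33,0,0,0,0],[1,-0.16,0.67,0,0,0,0],[1,-0.24,1.0,0,0,0,0]]]'

```text
time: 9.22
tool_pos: [0.5557, -0.0181, 0.3979]
ee_rot: [3.141, -0.004, 3.077]
wrist_force: [0.0, 0.6, -0.4]
width: 0.0937
```

Request:
move_arm --increments '[[[1,-0.08,0.33,0,0,0,0],[1,-0.16,0.67,0,0,0,0],[1,-0.24,1.0,0,0,0,0]]]'

```text
time: 9.47
tool_pos: [0.5861, 0.0802, 0.3979]
ee_rot: [3.141, -0.004, 3.077]
wrist_force: [0.4, -0.1, 0.9]
width: 0.0943
```

Request:
move_arm --increments '[[[1,-0.08,0.3,0,0,0,0],[1,-0.16,0.6,0,0,0,0],[1,-0.22,0.85,0,0,0,0.01],[1,-0.24,1.0,0,0,0,0.012],[1,-0.24,1.0,0,0,0,0.012],[1,-0.24,1.0,0,0,0,0.012]]]'

```text
time: 9.97
tool_pos: [0.6165, 0.1768, 0.3979]
ee_rot: [-3.14, -0.004, 3.059]
wrist_force: [-0.1, -0.6, -0.3]
width: 0.0938
```

```bash
cat > car.py <<'E'
from h import *
import sys
tag=sys.argv[1]
im,d=robot.snapshot("top");cv2.imwrite(f"pics/top_{tag}.png",im[...,::-1]);np.savez(f"pics/top_{tag}.npz",im=im,d=d)
im2,d2=robot.snapshot("scene");cv2.imwrite(f"pics/scene_{tag}.png",im2[...,::-1]);np.savez(f"pics/scene_{tag}.npz",im=im2,d=d2)
A=np.array([.5428,.1881])
for n,im,d in(("top",im,d),("scene",im2,d2)):
    W=cloud(n,d);hsv=cv2.cvtColor(im,cv2.COLOR_RGB2HSV);H,S,V=[hsv[...,i].astype(int) for i in range(3)]
    red=((H<8)|(H>172))&(S>150)&(V>70)&(np.hypot(W[...,0]-A[0],W[...,1]-A[1])<.12)&(W[...,2]>.09)
    q=W[red]
    if len(q):
        t=q[abs(q[:,2]-.127)<.004]
        print(n,"red",red.sum(),q.mean(0),"top face",len(t),t.mean(0) if len(t) else None, t.min(0) if len(t) else "",t.max(0) if len(t) else "")
        if len(t):
            x=t.mean(0)[:2]-A;print("  r",np.hypot(*x),"carousel deg",(np.degrees(np.arctan2(x[1],x[0]))-180+180)%360-180)
o=robot.get_obs();print(o["time"],o["tool_pos"],o["ee_rot"],o["wrist_force"],o["wrist_torque"],o["width"],o["joint_positions"])
E
python3 car.py c1
```

```text
top red 15 [0.59966451 0.18771918 0.12628636] top face 14 [0.59975196 0.18751097 0.12693888] [0.59738396 0.18204108 0.12458158] [0.6015981  0.19425812 0.12928617]
  r 0.056955003831684524 carousel deg 179.40743810767674
scene red 323 [0.62404615 0.18027926 0.12284832] top face 195 [0.62015631 0.18199272 0.12810691] [0.59664338 0.1634158  0.12325218] [0.63695668 0.20153823 0.13098046]
  r 0.07759702316396375 carousel deg 175.4858630215827
10.0667 [0.61655486 0.1751829  0.39912359] [-3.14059101e+00 -1.83060904e-03  3.05677281e+00] [ 0.35460966 -0.08644304 -0.03255535] [ 0.04872244 -0.04682932 -0.03114005] 0.0939140321991449 [ 1.88527323e-01  2.93553985e-01  1.14090336e+00 -4.74810454e-04
  1.70916834e+00 -1.29751509e+00]
```

View pics/scene_c1.png

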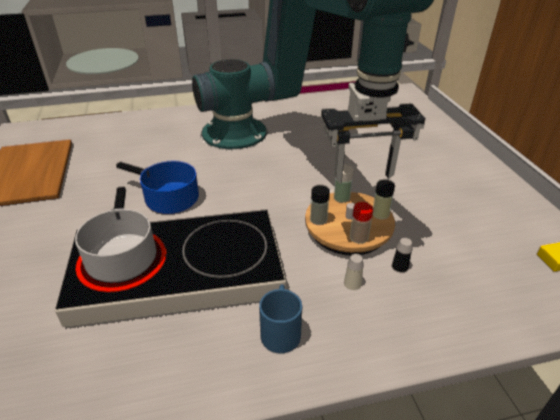

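Request:
move_arm --increments '[[[1,0,0.03,0,0,0,0],[1,0,0.066,0.15,0,0,0],[1,0,0.066,0.4,0,0,0],[1,0,0.066,0.65,0,0,0],[1,0,0.066,0.87,0,0,0],[1,0,0.066,1.0,0,0,0]]]'

```text
time: 10.57
tool_pos: [0.6167, 0.1812, 0.2972]
ee_rot: [-3.14, -0.004, 3.056]
wrist_force: [-1.2, -0.2, -1.2]
width: 0.0939
```

Request:
move_arm --increments '[[[1,0,0,0.1,0,0,0],[1,0,0,0.2,0,0,0],[1,0,0,0.25,0,0,0],[1,0,0,0.25,0,0,0],[1,0,0,0.25,0,0,0]]]'

```text
time: 10.98
tool_pos: [0.6177, 0.1824, 0.276]
ee_rot: [3.141, 0.001, 3.057]
wrist_force: [0.6, -0.9, 0.2]
width: 0.0941
```

```bash
python3 car.py c2; python3 -c "
import cv2;a=cv2.imread('pics/scene_c2.png');cv2.imwrite('pics/c2z.png',cv2.resize(a[90:300,280:450],None,fx=2.8,fy=2.8,interpolation=2))"
```

```text
scene red 315 [0.62454875 0.18029248 0.12289522] top face 187 [0.62062998 0.18206588 0.12837184] [0.59989949 0.16303323 0.12306836] [0.6385894  0.20110267 0.13078019]
  r 0.07806354155079627 carousel deg 175.5667582631683
11.0833 [0.61779864 0.18249291 0.27664446] [3.14077511e+00 2.45483122e-03 3.05730044e+00] [-0.37353506  0.34346246  0.27602616] [ 0.03170975  0.00241267 -0.02231578] 0.09422190746127145 [ 1.99225029e-01  3.47736461e-01  1.31599342e+00  9.86514009e-05
  1.47527726e+00 -1.28728937e+00]
```

View pics/c2z.png

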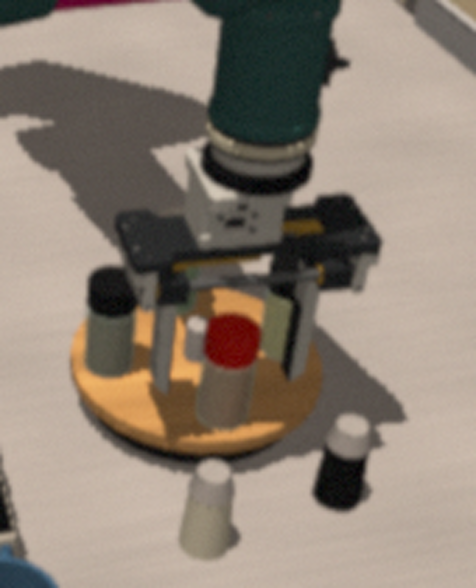

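The fingers straddle the red-capped jar at crop (232,345), and the shakers at (210,505) and (340,455) are clear. Closing.

Request:
move_arm --increments '[[[0.6,0,0,0,0,0,0],[0.5,0,0,0,0,0,0],[0.4,0,0,0,0,0,0],[0.2,0,0,0,0,0,0],[0,0,0,0,0,0,0],[0,0,0,0,0,0,0],[0,0,0,0,0,0,0],[0,0,0,0,0,0,0]]]'

```text
time: 11.75
tool_pos: [0.6175, 0.1825, 0.2752]
ee_rot: [3.141, 0.0, 3.057]
wrist_force: [2.7, 2.7, -0.5]
width: 0.0441
```

Request:
move_arm --increments '[[[0,0,0,0,0,0,0],[0,0,0,0,0,0,0],[0,0,0,0,0,0,0]]]'

```text
time: 12.0
tool_pos: [0.6175, 0.1825, 0.2752]
ee_rot: [3.141, 0.0, 3.057]
wrist_force: [0.5, 1.4, -0.0]
width: 0.0415
```

```bash
python3 car.py c3
cat > arc.py <<'E'
# rows for an arc: given current angle of jar a0 (deg), step, n rows; tool x axis radial outward(-?) 
import numpy as np,sys
A=np.array([.5428,.1881])
def rows(p,yaw,dphis,r=.075):
    p=np.array(p);a0=np.arctan2(*(p-A)[::-1])
    X=np.array([np.cos(yaw),np.sin(yaw)]);Y=np.array([np.sin(yaw),-np.cos(yaw)])
    for f in dphis:
        q=A+r*np.array([np.cos(a0+f),np.sin(a0+f)])-p
        print([0,round(q@X*10,3),round(q@Y*10,3),0,0,0,round(-f/(np.pi/2),3)])
E
python3 - <<'E'
from arc import *
# start jar angle at -4.8deg, yaw 175.2
a=np.radians(-4.8);p=A+.075*np.array([np.cos(a),np.sin(a)])
rows(p,np.radians(175.2),np.radians([-1,-4,-9,-14,-19,-24,-29,-34]))
print();rows(p,np.radians(175.2),np.radians([-5,-10,-15,-20,-25,-30,-35,-40]))
E
```

```text
scene red 300 [0.62508625 0.18023327 0.12293217] top face 185 [0.62123408 0.18164812 0.12812427] [0.59818688 0.16342835 0.12308008] [0.63709566 0.20113718 0.13089754]
  r 0.07869899202187648 carousel deg 175.2975150849295
12.1 [0.61743655 0.18247137 0.27517125] [3.14124691e+00 9.99933954e-05 3.05728327e+00] [1.05929986 1.00557634 0.11141343] [ 0.17032293 -0.0592232  -0.0808029 ] 0.041576542925616 [ 1.99255254e-01  3.48695994e-01  1.31774993e+00  3.05364703e-04
  1.47495400e+00 -1.28726090e+00]
[0, np.float64(0.0), np.float64(-0.013), 0, 0, 0, np.float64(0.011)]
[0, np.float64(0.002), np.float64(-0.052), 0, 0, 0, np.float64(0.044)]
[0, np.float64(0.009), np.float64(-0.117), 0, 0, 0, np.float64(0.1)]
[0, np.float64(0.022), np.float64(-0.181), 0, 0, 0, np.float64(0.156)]
[0, np.float64(0.041), np.float64(-0.244), 0, 0, 0, np.float64(0.211)]
[0, np.float64(0.065), np.float64(-0.305), 0, 0, 0, np.float64(0.267)]
[0, np.float64(0.094), np.float64(-0.364), 0, 0, 0, np.float64(0.322)]
[0, np.float64(0.128), np.float64(-0.419), 0, 0, 0, np.float64(0.378)]

[0, np.float64(0.003), np.float64(-0.065), 0, 0, 0, np.float64(0.056)]
[0, np.float64(0.011), np.float64(-0.13), 0, 0, 0, np.float64(0.111)]
[0, np.float64(0.026), np.float64(-0.194), 0, 0, 0, np.float64(0.167)]
[0, np.float64(0.045), np.float64(-0.257), 0, 0, 0, np.float64(0.222)]
[0, np.float64(0.07), np.float64(-0.317), 0, 0, 0, np.float64(0.278)]
[0, np.float64(0.1), np.float64(-0.375), 0, 0, 0, np.float64(0.333)]
[0, np.float64(0.136), np.float64(-0.43), 0, 0, 0, np.float64(0.389)]
[0, np.float64(0.175), np.float64(-0.482), 0, 0, 0, np.float64(0.444)]
```

Request:
move_arm --increments '[[[0,0,-0.013,0,0,0,0.011],[0,0.002,-0.052,0,0,0,0.044],[0,0.009,-0.117,0,0,0,0.1],[0,0.022,-0.181,0,0,0,0.156],[0,0.041,-0.244,0,0,0,0.211],[0,0.065,-0.305,0,0,0,0.267],[0,0.09,-0.355,0,0,0,0.314],[0,0.094,-0.364,0,0,0,0.322]]]'

```text
time: 12.77
tool_pos: [0.6044, 0.1467, 0.2752]
ee_rot: [3.141, -0.002, 2.548]
wrist_force: [-1.2, 2.5, 0.1]
width: 0.0419
```

```bash
python3 car.py c4
```

```text
scene red 320 [0.61065245 0.14336103 0.12287842] top face 196 [0.60668822 0.14503498 0.12826609] [0.58565249 0.1268573  0.12328674] [0.62323948 0.16646125 0.13086081]
  r 0.07704739385706191 carousel deg 146.01734167160737
12.8667 [0.60461964 0.14710591 0.27517682] [ 3.14143624e+00 -1.31491647e-03  2.55255762e+00] [-3.17550157  1.93092088  0.2080483 ] [0.2712715  0.22905505 0.06139937] 0.041574529187033235 [ 1.47336873e-01  3.02918968e-01  1.37702655e+00  1.00487345e-03
  1.46251638e+00 -8.34533347e-01]
```

Request:
move_arm --increments '[[[0,0.003,-0.065,0,0,0,0.056],[0,0.011,-0.13,0,0,0,0.111],[0,0.026,-0.194,0,0,0,0.167],[0,0.045,-0.257,0,0,0,0.222],[0,0.07,-0.317,0,0,0,0.278],[0,0.1,-0.375,0,0,0,0.333],[0,0.136,-0.43,0,0,0,0.389],[0,0.175,-0.482,0,0,0,0.444]]]'

```text
time: 13.53
tool_pos: [0.5629, 0.1173, 0.2751]
ee_rot: [-3.14, -0.002, 1.853]
wrist_force: [-4.7, 3.9, 1.7]
width: 0.0419
```

Request:
move_arm --increments '[[[0,0.003,-0.065,0,0,0,0.056],[0,0.011,-0.13,0,0,0,0.111],[0,0.026,-0.194,0,0,0,0.167],[0,0.045,-0.257,0,0,0,0.222],[0,0.07,-0.317,0,0,0,0.278],[0,0.1,-0.375,0,0,0,0.333],[0,0.136,-0.43,0,0,0,0.389],[0,0.175,-0.482,0,0,0,0.444]]]'

```text
time: 14.2
tool_pos: [0.5117, 0.1212, 0.2751]
ee_rot: [-3.14, -0.001, 1.156]
wrist_force: [-4.2, 4.9, 0.9]
width: 0.0414
```

```bash
python3 car.py c5
```

```text
scene red 46 [0.52452587 0.12284037 0.11673422] top face 6 [0.52348109 0.11586444 0.12560479] [0.51681222 0.10225927 0.12360933] [0.5312047  0.13434805 0.1279298 ]
  r 0.07477430580335333 carousel deg 75.02705508990203
14.3 [0.51159487 0.12121808 0.27512461] [-3.14042805e+00 -1.23093748e-03  1.15905119e+00] [-3.25448833  5.73657255 -0.20880286] [0.47257918 0.1069972  0.35045241] 0.041424257640056514 [0.12430937 0.09619609 1.62190158 0.0016711  1.42386774 0.53580884]
```

Request:
move_arm --increments '[[[0,0.003,-0.065,0,0,0,0.056],[0,0.011,-0.13,0,0,0,0.111],[0,0.026,-0.194,0,0,0,0.167],[0,0.045,-0.257,0,0,0,0.222],[0,0.07,-0.317,0,0,0,0.278],[0,0.1,-0.375,0,0,0,0.333],[0,0.136,-0.43,0,0,0,0.389],[0,0.175,-0.482,0,0,0,0.444]]]'

```text
time: 14.97
tool_pos: [0.4748, 0.1568, 0.2751]
ee_rot: [-3.139, -0.0, 0.459]
wrist_force: [-2.2, 7.0, -0.4]
width: 0.0418
```

Request:
move_arm --increments '[[[0,0.003,-0.065,0,0,0,0.056],[0,0.01,-0.123,0,0,0,0.106],[0,0.021,-0.175,0,0,0,0.15],[0,0.034,-0.223,0,0,0,0.192],[0,0.044,-0.253,0,0,0,0.219],[0,0.048,-0.264,0,0,0,0.228],[0,0.048,-0.264,0,0,0,0.228],[0,0.048,-0.264,0,0,0,0.228]]]'

```text
time: 15.63
tool_pos: [0.4676, 0.1825, 0.2751]
ee_rot: [-3.139, 0.001, 0.106]
wrist_force: [-2.5, 7.0, -0.1]
width: 0.0416
```

```bash
python3 car.py c6;  python3 -c "
import cv2;a=cv2.imread('pics/top_c6.png');cv2.imwrite('pics/c6z.png',cv2.resize(a[130:320,80:260],None,fx=3,fy=3,interpolation=2))
a=cv2.imread('pics/scene_c6.png');cv2.imwrite('pics/c6s.png',cv2.resize(a[90:300,280:450],None,fx=2.8,fy=2.8,interpolation=2))"
```

```text
top red 13 [0.46925019 0.16661451 0.17409244] top face 7 [0.46522231 0.17762338 0.12732974] [0.45335173 0.17605098 0.12574967] [0.47238862 0.178297   0.12969603]
  r 0.07828191369106732 carousel deg 7.69108030856637
scene red 221 [0.47643954 0.18174975 0.12251226] top face 128 [0.47221707 0.18299712 0.1280763 ] [0.44991909 0.16505809 0.12344153] [0.48926632 0.2020669  0.13089539]
  r 0.0707671539497442 carousel deg 4.1350752361684044
15.7333 [0.46761991 0.18245393 0.27513394] [-3.13935426e+00  7.44359016e-04  1.05762761e-01] [-2.51332659  6.14971069 -0.44278875] [0.36900549 0.29973159 0.51811609] 0.04133671898023099 [0.2583028  0.04401486 1.6774874  0.00235203 1.42048639 1.72298453]
```

View pics/c6z.png

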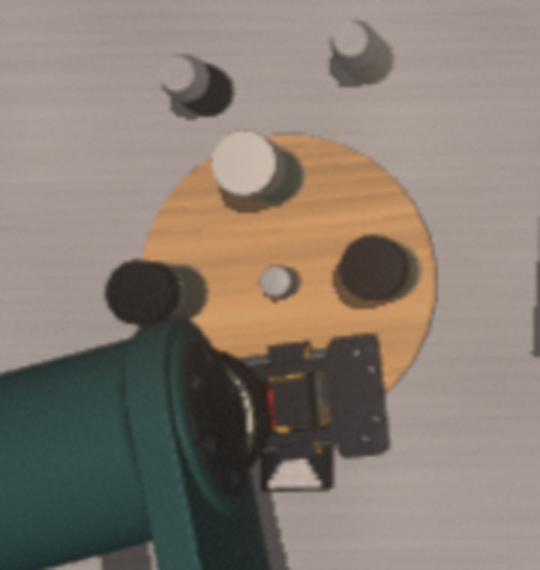

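View pics/c6s.png

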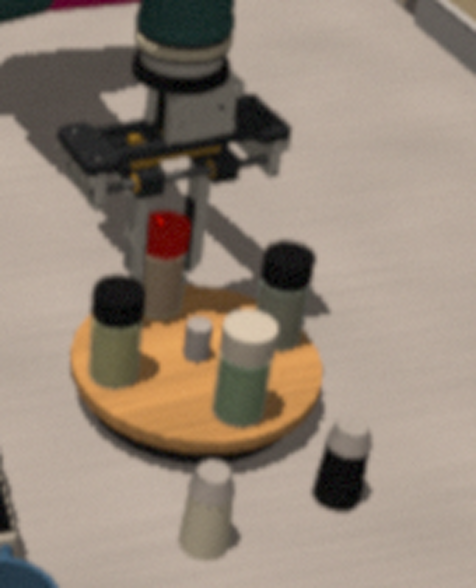

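```bash
cat > caps.py <<'E'
from h import *
import sys
def caps(tag):
    D=np.load(f"pics/top{tag}.npz");im,d=D["im"],D["d"];W=cloud("top",d);out=[]
    hsv=cv2.cvtColor(im,cv2.COLOR_RGB2HSV);S=hsv[...,1]
    m=((abs(W[...,2]-.127)<.004)&(np.hypot(W[...,0]-.5428,W[...,1]-.1881)<.105)).astype(np.uint8)
    nl,lab,st,ce=cv2.connectedComponentsWithStats(m)
    for i in range(1,nl):
        if 330<st[i,4]<420 and max(st[i,2:4])<26: out.append(plane("top",*ce[i],.127)[:2])
    return np.array(out)
P0=caps("0");A=P0.mean(0);print("axis",A)
def ang(P):
    a=np.degrees(np.arctan2(P[:,1]-A[1],P[:,0]-A[0]));b=a%90;b=np.where(b>45,b-90,b);return b,np.hypot(*(P-A).T)
print(ang(P0))
P=caps("_"+sys.argv[1]);print(P.round(4));print("mod-90 angles",ang(P))
E
python3 caps.py c6
python3 - <<'E'
# tongue subpixel edges & arrow symmetry in image 0
from h import *
im=np.load("pics/top0.npz")["im"];g=cv2.cvtColor(im,cv2.COLOR_RGB2GRAY).astype(float)
for r in range(276,290,2):
    row=g[r]
    def edge(a,b):
        s=row[a:b];lv=(s[0]+s[-1])/2;k=np.nonzero(np.diff(np.sign(s-lv)))[0]
        k=k[0];return a+k+(lv-s[k])/(s[k+1]-s[k])
    l,rr=edge(163,171),edge(186,195)
    print(r,round(l,2),round(rr,2),[plane("top",x,r,.016)[:2].round(4).tolist() for x in(l,rr,(l+rr)/2)])
t=np.zeros(g.shape);w=np.clip(g-90,0,None);
for r in range(279,293):
    s=w[r,170:188];print(r,(s*np.arange(170,188)).sum()/s.sum() if s.sum()>20 else None)
E
```

```text
axis [0.54275238 0.18815884]
(array([-4.85589648, -4.74144115, -4.73302654, -4.80904356]), array([0.07479169, 0.07463983, 0.07457868, 0.07480255]))
[[0.6171 0.1953]
 [0.5501 0.1139]
 [0.5353 0.2627]]
mod-90 angles (array([5.50512642, 5.65616614, 5.67743119]), array([0.07473213, 0.07463216, 0.07488884]))
276 166.43 190.76 [[0.43, 0.2135], [0.4297, 0.1609], [0.4299, 0.1872]]
278 166.49 190.77 [[0.4257, 0.2134], [0.4254, 0.1609], [0.4256, 0.1871]]
280 166.49 190.78 [[0.4214, 0.2134], [0.4212, 0.1609], [0.4213, 0.1871]]
282 166.49 190.73 [[0.4171, 0.2134], [0.4169, 0.161], [0.417, 0.1871]]
284 166.46 190.72 [[0.4129, 0.2134], [0.4126, 0.161], [0.4127, 0.1872]]
286 166.47 190.78 [[0.4086, 0.2134], [0.4083, 0.1608], [0.4084, 0.1871]]
288 166.18 190.79 [[0.4043, 0.214], [0.404, 0.1608], [0.4042, 0.1874]]
279 177.77884615384616
280 177.74683544303798
281 177.72425249169436
282 177.6628242074928
283 177.724609375
284 177.77917414721725
285 177.86676427525623
286 177.75
287 177.8315282791817
288 177.7462365591398
289 177.74358974358975
290 177.81179531656548
291 177.82891125343093
292 177.3125
```

Request:
move_arm --increments '[[[0,0,-0.03,0,0,0,0.025],[0,0.002,-0.06,0,0,0,0.05],[0,0.004,-0.076,0,0,0,0.064],[0,0.004,-0.076,0,0,0,0.064],[0,0.004,-0.076,0,0,0,0.064],[0,0.004,-0.076,0,0,0,0.064]]]'

```text
time: 16.23
tool_pos: [0.4673, 0.19, 0.2751]
ee_rot: [-3.14, 0.001, 0.005]
wrist_force: [-2.3, 6.3, 0.4]
width: 0.0419
```

```bash
python3 car.py c7; python3 caps.py c7;  python3 -c "
import cv2;a=cv2.imread('pics/top_c7.png');cv2.imwrite('pics/c7z.png',cv2.resize(a[130:320,80:260],None,fx=3,fy=3,interpolation=2))"
```

```text
top red 26 [0.46680874 0.17403721 0.17430347] top face 13 [0.46282055 0.18557486 0.12695388] [0.45156982 0.18517418 0.12448861] [0.47411485 0.18623456 0.12839858]
  r 0.08001929790820168 carousel deg 1.8083626229559968
scene red 236 [0.47584598 0.18858647 0.12247137] top face 132 [0.47111166 0.19014997 0.12820713] [0.44968586 0.1718371  0.12312481] [0.48715791 0.2095406  0.13088687]
  r 0.07171764266615796 carousel deg -1.6379613139906155
16.3333 [0.46726239 0.19001159 0.27508523] [-3.13946678e+00  1.24578121e-03  5.01260833e-03] [-2.6494427   6.61431033 -1.05066295] [0.39298492 0.38705839 0.43711817] 0.04181655652699532 [0.27306058 0.04957107 1.67178936 0.00240691 1.42087091 1.83848535]
axis [0.54275238 0.18815884]
(array([-4.85589648, -4.74144115, -4.73302654, -4.80904356]), array([0.07479169, 0.07463983, 0.07457868, 0.07480255]))
[[0.6173 0.1879]
 [0.543  0.263 ]
 [0.5426 0.1134]]
mod-90 angles (array([-0.20016339, -0.17321328, -0.12461205]), array([0.07452076, 0.07479964, 0.07476276]))
```

View pics/c7z.png

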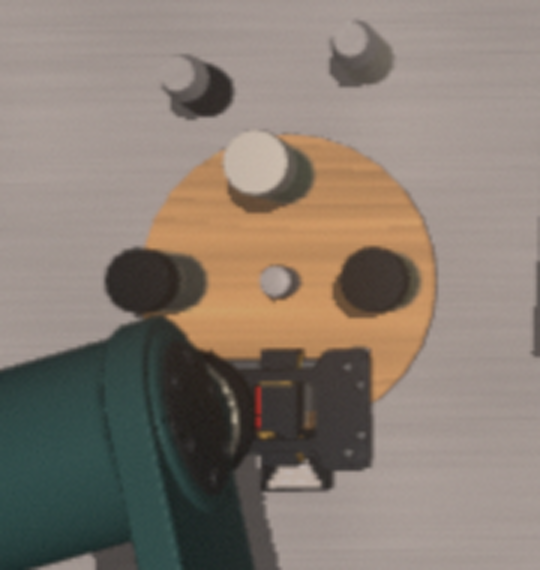

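Request:
move_arm --increments '[[[0,0,0,0,0,0,0],[0,0,0,0,0,0,0],[0,0,0,0,0,0,0],[0,0,0,0,0,0,0],[0,0,0,0,0,0,0],[0,0,0,0,0,0,0],[0,0,0,0,0,0,0],[0,0,0,0,0,0,0]]]'

```text
time: 17.0
tool_pos: [0.4673, 0.19, 0.2751]
ee_rot: [-3.14, 0.001, 0.005]
wrist_force: [-2.4, 6.0, -0.7]
width: 0.0418
```

```bash
python3 pan.py f1; python3 caps.py f1
python3 - <<'E'
from h import *
a=np.load("pics/top0.npz")["im"].astype(int);b=np.load("pics/top_f1.npz")["im"].astype(int)
for nm,(u,v,s) in dict(salt=(200,150,18),pepper=(147,158,16),mug=(283,103,30)).items():
    d=abs(a-b)[v-s:v+s,u-s:u+s].max(-1);print(nm,(d>40).sum(),d.mean())
E
```

```text
top rim 500 (array([ 0.58545929, -0.32074985]), np.float64(0.06814959345527488), 447) 0.1339681550644975
scene rim 624 (array([ 0.58502843, -0.31947501]), np.float64(0.0681925199033001), 548) 0.1349547330631767
17.1 [0.46727275 0.18998938 0.27507777] [-3.13949720e+00  1.19834311e-03  5.00157378e-03] [-3.02454612  6.70708764 -0.33868616] [0.37341426 0.39569341 0.47386406] 0.0416758063090329 [0.273025   0.04956883 1.67180724 0.00236453 1.42081763 1.838467  ]
axis [0.54275238 0.18815884]
(array([-4.85589648, -4.74144115, -4.73302654, -4.80904356]), array([0.07479169, 0.07463983, 0.07457868, 0.07480255]))
[[0.6175 0.1879]
 [0.5429 0.2629]
 [0.5424 0.1134]]
mod-90 angles (array([-0.17526138, -0.14883318, -0.25004948]), array([0.07473714, 0.07470366, 0.07475817]))
salt 0 15.04320987654321
pepper 0 13.7978515625
mug 0 11.691666666666666
```

View pics/top_f1.png

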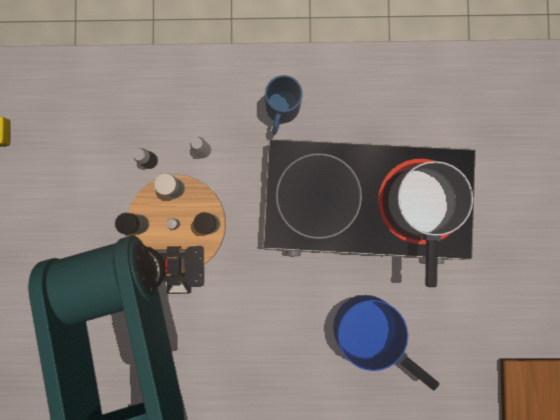

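The picture shows the pan on the lit zone (its apparent offset at (432,198) is parallax of the raised rim), the jars square to the base, and the bystanders unmoved. I'm handing the job in.

```bash
python3 -c "
from bench import robot
print(robot.close_job())"
```

```text
the job is handed in; nothing more can be done
None
```

I finished the job and handed it in at about 17 s of the 58 s allowed; `close_job` gives no verdict.

- **Pan:** I pinched the saucepan by its handle, slid it across the glass with slight downward pressure and let go. After release, both cameras put its centre within about 1 mm of the lit zone's centre. Its rim stayed at 134–135 mm whenever I checked, so there was no sign of lifting.
- **Carousel:** I gripped the red-capped jar and turned it clockwise by about 175° to the arrow. The other three caps show the turntable about 0.2° from straight at the robot. I measured the arrow's own direction as within about 0.5° of that line. It did not move over a hold of about 0.8 s.
- **Final grip:** The jaws are still closed on the jar at 42 mm. A steady side load of about 7 N remains at the wrist, from slight twist between the gripper and the jar.
- **Bystanders:** The salt shaker, pepper shaker and mug look unchanged between the first and last top pictures.
- **Disagreements:**
    - The cameras differ by 1–4 mm in absolute position, so I centred the pan by comparing it with the zone in the same camera.
    - The arm reads the jar about 2 mm further left (+y) than the top camera does, within what I'd expect from calibration.
    - The red cap was mostly hidden by the gripper at the end. Direct readings of it (+1.8° from the top camera, −1.6° from the other) were too partial to trust.

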